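# Open the push-and-turn solvent bottle at the inspection bench

## Task

Open the solvent bottle that stands in the blue bench holder: its red child-resistant cap only spins idle unless it is pushed down while it is turned anticlockwise. Take the cap off and stand it upright in the shallow blue tray, setting it down gently; never lean on the bottle with more than 25 N, and leave the other things on the bench where they are.

Things in the scene. Friction and masses are not known exactly. Their poses are not given: they have to be found in the camera images.
- cap_mid (a point): Middle of the red ribbed cap's outer shell, on its axis, half-way up; 48 mm in diameter, 36 mm tall (18 mm above and below this point), z up along the axis. The shell rides on an inner plug (cap) locked in the neck; left alone it spins idle on its spring. The whole cap weighs 70 g. Unlocked and let go, it rises 2 mm and lifts straight off; it then stands on the shell's rim.
- cap_top (a point): Centre of the cap's flat top, with a white curved arrow that points anticlockwise from above. Pushing down: the shell's spring takes 4 N to start, 5.2 N at 1.5 mm, 8 N at the bottom (5.2 mm); the plug under it yields 1 mm more (6 to 7.5 N); then all is rigid. A steady push of 9 to 16 N while turning is right.
- cap: White inner plug, hidden in the shell; origin at its underside, 15 mm below cap_mid. After 1.5 mm of push the shell's six blunt teeth meet the plug's six (24 degrees wide, 60 apart, 4 mm tall), at first tooth on tooth, by how much is unknown. The shell goes no deeper until turned on (up to 46 degrees); then it drops in and, at most 12 degrees on, carries the plug round.
- lock_ring (a joint): Lock in the neck, hidden, turned by the plug (play about 0.15 rad): 0 rad locked (at the start), 1.05 rad open at a hard stop; grows anticlockwise from above. It turns stiffly (0.16 N m) and stays where left, so several grasps may share the turn. Turn it past 0.95 before lifting; the cap is held fast below about 0.8.
- liner: Sprung seal in the neck under the plug, hidden, 12 mm in diameter; origin at its top, where the plug rests. It carries the whole push on the cap (6 N already at the start) and must never carry more than 25 N.
- neck (a point): Centre of the rim of the bottle's neck (36 mm in diameter), 134 mm above the bench, under the cap; z up. The locked cap's middle is 6 mm above it, on the same axis, with about 1.5 mm of play sideways. The bottle (white, square, 84 mm wide, sloping shoulder 90 to 113 mm high) and its blue holder plate (130 mm square) are fixed.
- tray_in (a point): Centre of the inner floor of the shallow blue tray with a black mat, 4 mm above the bench, z up. The tray is 150 mm square outside with walls 4 mm thick and 16 mm high; fixed to the bench. x and y run along its sides. The standing cap's middle is 18 mm above the floor.
- tape_roll: Bystander: roll of blue tape lying flat, 68 mm in diameter, 24 mm tall, origin under its centre.
- glue_bottle: Bystander: small red bottle with a black cap, standing, 32 mm in diameter, 85 mm tall, origin under its centre.
- caliper: Bystander: steel caliper lying flat, 170 mm long along its y, 12 mm tall, origin under its beam's centre.
- steel_blocks: Bystander: row of three machined steel blocks, 50 by 45 mm, 30 mm tall, origin under its centre.
Mind the look-alikes: they are no part of the job. What is shaped like the cap but green is not meant. Several things look just like the part that bears lock_ring: the one meant starts farthest to the robot's right.

How it is judged:
By the outcome, as a careful person would: the job done as asked, in the order asked, and still so for the second after the job is handed in, with the robot touching nothing.
It also fails if it takes over 72 s, if anything falls off the work surface, if the arm or the gripper's body presses on something with over 40 N, if the wrist force passes 120 N, or if a joint passes its speed limit or range.

## Robot

A 6-joint arm with a two-finger parallel gripper is mounted at the origin on the work surface. World frame = base frame: x ahead of the robot, y to its left, z up, the work surface at z = 0. Lengths are in mm, angles in rad, forces in N, time in s.
With the tool pointing down it reaches from about 275 to 750 mm from the base axis. Payload 10.2 kg.
Tool frame: the origin (TCP) lies at the very end of the fingers, on their centre line; the grasp point (between the pads) lies 19 mm behind it; z points along the fingers, y is the line along which they close (so a half turn about z gives the same grasp; the last joint's range is limited). The gripper opens to 85 mm and grips with 20 to 120 N. Pads are 22 mm wide; open, the fingers measure 114 mm over their backs; the gripper's body (76 mm by 85 mm) begins 54 mm behind the grasp point. The pads swing forward as they close: fully open they stand 13 mm farther back than shut.
Start: joints at [-1.327, 0.313, 1.498, -0, 1.331, -0.223], TCP at [236.255, -468.844, 231.294] pointing down, gripper open.
Joint ranges: [-2.94, 2.94], [-0.97, 2.17], [0.19, 2.56], [-1.23, 4.37], [0.02, 3.11], [-2.88, 2.88]. Speed limits (rad/s): [2.39, 2.39, 3.01, 3.14, 3.14, 3.14].

## Interface

Orientations are given as a unit quaternion [w, x, y, z].
In Python, from rig import ctrl, optics gives the robot as it stands. The module is installed in compiled form; this text tells all that it offers.
- The arm moves only by the shell command python3 -m handwheel 'ROWS' [FORCE]. ROWS is JSON, a list that holds one entry, the list of rows, each a list of 5 numbers: the gripper command: -1 is fully open, 1 is shut, values between are in proportion, then the shift along the world's x, y, z in units of 50 mm (1.0 is 50 mm), then the turn about the world's z in units of 8 degrees (1.0 is 8 degrees). In form: [[[gripper, tx, ty, tz, twist], ...]]. A call has 1 to 10 rows; each row shifts and turns the commanded pose from where the row before left it; what a row does not reach is not made up. A row lasts 1/10 s, in which the tool goes at most 50 mm and 8.59 degrees, less where a joint would pass 70% of its speed; a pose out of reach is approached as far as the arm can. A call is refused whole if a number of a shift passes 1 or a number of a turn 1, either way. A call with a gripper value outside its range is refused whole. The fingers move at their own pace and stop on an object; FORCE is the grip in N (left out, the last holds). Time passes only in rows, so rows that do not move let the fingers close. It gives the time, the measured TCP pose, the force, the opening and the grip force at its end, in the units of the state.
- ctrl.sense(): the state, without advancing time (a new reading comes with each control period).
- optics.capture(name): name is "side" or "top" or "wrist"; returns a dict with "img" (400x640x3 uint8, blue, green, red), "K" (3x3 intrinsics, pixels), "R" (3x3) and "t" (3): a world point X has camera coordinates R X + t. Camera axes: x right, y down, z forward; pixel columns grow to the right and rows downward; lengths in mm; the calibration is good to about 2 mm. A picture is of the moment at which its call begins. There is no depth.
- ctrl.finish_job(): hands the job in; it is judged then, once.
The state is a dict: "time_s": time; "joints": joint angles; "dq": joint speeds; "tau": joint torques, N m; "eef_pos": TCP position; "ee_rot": TCP orientation; "force": force on the tool from outside, world axes, zero at the start; "wrist_torque": the same for the moment, N m; "grip_width": opening from 0.0 (shut) to 1.0 (fully open); "grip_force": force on a finger pad.
Only numpy, scipy, OpenCV 4.12 (cv2) and the standard library are available. Lean on these libraries where they do the work, as an engineer would, in place of code of your own. Each camera call takes 0.05 s, during which the arm holds its last target. There are 200 camera calls.

## Working session

There is one attempt and no reset: what is moved stays moved. The work goes in short steps, Python scripts to look and compute and a shell command to move; the robot and the scene stay as the last step left them, time stands still between calls to the robot, and variables do not carry over. Pictures are saved under pics/ and viewed, at most 10 in all, crops included, and the job is handed in when it is done.

```bash
mkdir -p pics; cat > h.py <<'E'
import numpy as np,cv2
from rig import ctrl,optics
def cap(n,f):
    d=optics.capture(n);cv2.imwrite('pics/'+f,d['img']);np.savez('pics/'+f+'.npz',K=d['K'],R=d['R'],t=d['t']);return d
def load(f):
    return np.load('pics/'+f+'.npz')
def pix2z(f,u,v,z):
    d=load(f);R=d['R'];t=d['t'].ravel();c=-R.T@t
    r=R.T@np.linalg.inv(d['K'])@np.array([u,v,1.]);return c+r*(z-c[2])/r[2]
def proj(f,X):
    d=load(f);p=d['K']@(d['R']@np.array(X,float)+d['t'].ravel());return p[:2]/p[2]
def tri(obs):
    A=[];b=[]
    for f,u,v in obs:
        d=load(f);R=d['R'];c=-R.T@d['t'].ravel();r=R.T@np.linalg.inv(d['K'])@np.array([u,v,1.]);r/=np.linalg.norm(r)
        P=np.eye(3)-np.outer(r,r);A.append(P);b.append(P@c)
    return np.linalg.lstsq(np.vstack(A),np.hstack(b),rcond=None)[0]
E
python3 - <<'E'
from h import *
for n in('side','top'):
    d=cap(n,n+'0.png');print(n,-d['R'].T@d['t'].ravel(),d['R'][2])
print(ctrl.sense())
E
```

```text
side [413.44088494 882.30681089 914.79121904] [ 0.07563541 -0.72170729 -0.68805368]
top [ 414.56907043   41.5139835  1087.21066415] [ 0.12359428 -0.01277619 -0.99225058]
{'time_s': 0.1, 'joints': array([-1.32738491e+00,  3.13413059e-01,  1.49834001e+00, -3.25437410e-05,
        1.33103892e+00, -2.23420111e-01]), 'dq': array([ 4.15868645e-04, -1.31932792e-03, -5.48693038e-04,  1.51922564e-03,
        8.79348665e-04,  2.05211243e-05]), 'tau': array([ 1.55330756e-03, -4.12903512e+01, -2.60140264e+01, -2.01218827e-04,
        3.07578826e-03, -1.07661805e-06]), 'eef_pos': array([ 236.19581482, -468.60662805,  230.79052768]), 'ee_rot': array([-5.99481649e-04,  9.72880928e-01,  2.31305729e-01, -2.17973036e-05]), 'force': array([-0.13443628,  0.88559517,  0.1043163 ]), 'wrist_torque': array([-0.00835337,  0.00816521, -0.00374851]), 'grip_force': 0.0, 'grip_width': 1.0011129123995757}
```

View pics/top0.png

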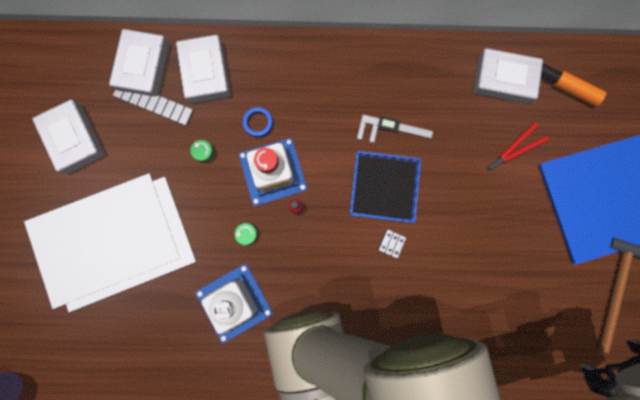

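View pics/side0.png

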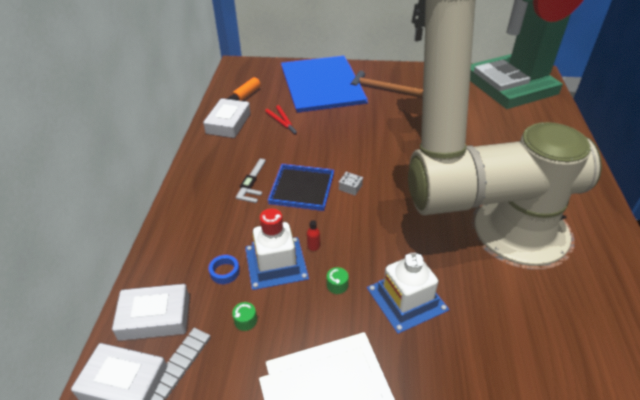

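Top view: the candidate bottles in holders are the red-capped one at (267,160) and a bare/grey-topped one at (230,308). The red-capped one is farther right (robot's −y is image right), and it has the red cap. The green caps at (201,151) and (246,234) are look-alikes. The tray is at (387,187). I'll confirm with a crop.

```bash
python3 - <<'E'
from h import *
a=cv2.imread('pics/top0.png')[120:225,230:430];b=cv2.imread('pics/side0.png')[150:290,200:400]
a=cv2.resize(a,None,fx=4,fy=4,interpolation=2);b=cv2.resize(b,None,fx=1,fy=1)
cv2.imwrite('pics/crop1.png',a)
for n in('top','side'):
    im=cv2.imread(f'pics/{n}0.png');hsv=cv2.cvtColor(im,40);m=(((hsv[...,0]<8)|(hsv[...,0]>172))&(hsv[...,1]>150)&(hsv[...,2]>90)).astype('uint8')
    k,l,s,c=cv2.connectedComponentsWithStats(m)
    for i in range(1,k):
        if s[i,4]>60: print(n,s[i],c[i])
# tray centre from corners at rim height 16
q=[(357,153),(421,157),(416,221),(351,215)]
P=np.array([pix2z('top0.png',u,v,16) for u,v in q]);print(P.round(),P.mean(0),np.linalg.norm(P-np.roll(P,1,0),axis=1))
print('captop',pix2z('top0.png',266,159,158),'side',pix2z('side0.png',271,214,158))
for n,p in dict(tape=(257,122),glue=(296,207),blocks=(392,243),cal=(397,127)).items(): print(n,pix2z('top0.png',*p,20))
E
```

```text
top [499 121  51  42 761] [523.27332457 143.58081472]
top [260 149  17  23 212] [269.32075472 159.35377358]
top [288 198  14  16 111] [294.67567568 206.04504505]
side [538   0  44  21 673] [556.15304606   8.2243685 ]
side [264 105  28  23 265] [279.09433962 115.7509434 ]
side [259 207  24  27 407] [270.54545455 219.77395577]
side [306 228  15  23 277] [313.02527076 238.47292419]
[[ 636.  -45.   16.]
 [ 630. -194.   16.]
 [ 481. -182.   16.]
 [ 492.  -33.   16.]] [ 559.93036862 -113.5207555    16.        ] [145.07250272 149.29419751 149.64940253 149.3481282 ]
captop [590.89706243 149.05115858 158.        ] side [590.9813053  146.80291145 158.        ]
tape [704.10101572 188.88210952  20.        ]
glue [507.4655791   93.05624088  20.        ]
blocks [ 429.99126233 -126.1847469    20.        ]
cal [ 699.45475014 -137.70699804   20.        ]
```

View pics/crop1.png

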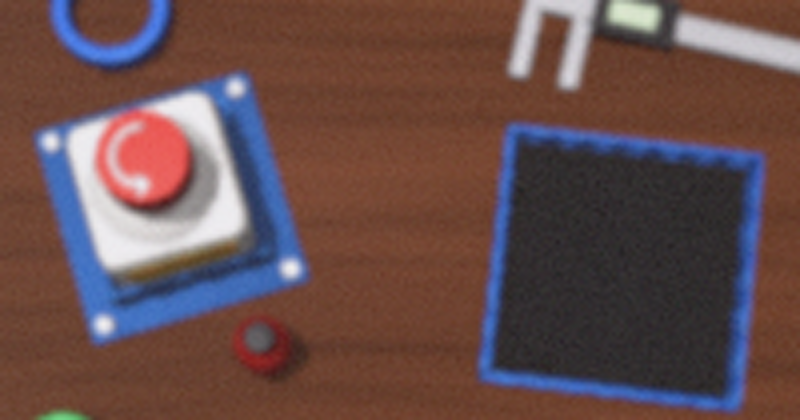

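The crop shows the red cap in its blue holder, with the arrow on top, centred at crop (143,158), i.e. full-image (266,159.5). Top and side views agree to 2 mm: cap top about (591,148,158). The tray centre is about (560,-113), with sides of 145 to 149 mm, which matches the given size. Moving over the cap.

```bash
python3 -m handwheel '[[[-1,0.355,0.617,0,0],[-1,0.355,0.617,0,0],[-1,0.355,0.617,0,0],[-1,0.355,0.617,0,0],[-1,0.355,0.617,0,0],[-1,0.355,0.617,0,0],[-1,0.355,0.617,0,0],[-1,0.355,0.617,0,0],[-1,0.355,0.617,0,0],[-1,0.355,0.617,0,0]]]'
python3 -m handwheel '[[[-1,0.355,0.617,0,0],[-1,0.355,0.617,0,0],[-1,0.355,0.617,0,0],[-1,0.355,0.617,0,0],[-1,0.355,0.617,0,0],[-1,0.355,0.617,0,0],[-1,0.355,0.617,0,0],[-1,0.355,0.617,0,0],[-1,0.355,0.617,0,0],[-1,0,0,0,0]]]'
python3 - <<'E'
from h import *
d=cap('wrist','w1.png');s=ctrl.sense();print(s['eef_pos'],s['joints'],-d['R'].T@d['t'].ravel(),d['R'][2],proj('w1.png',[591,148,158]))
E
```

```text
time_s: 1.1
eef_pos: [414.1, -158.9, 231.1]
ee_rot: [-0.0, 0.973, 0.231, -0.0]
force: [-0.2, 0.1, -0.5]
grip_width: 1.005
grip_force: 0.0
time_s: 2.1
eef_pos: [574.2, 120.4, 230.3]
ee_rot: [-0.0, 0.972, 0.233, -0.0]
force: [-0.4, -0.8, 1.0]
grip_width: 0.999
grip_force: 0.0
[573.56818452 118.69134505 230.35869626] [ 4.17388722e-03  4.49549322e-01  1.30489288e+00 -1.47000959e-05
  1.38857414e+00  1.10571193e+00] [640.91730663 154.08967236 371.87288392] [-0.26127879 -0.13117906 -0.95630824] [299.39344968 176.03987591]
```

View pics/w1.png

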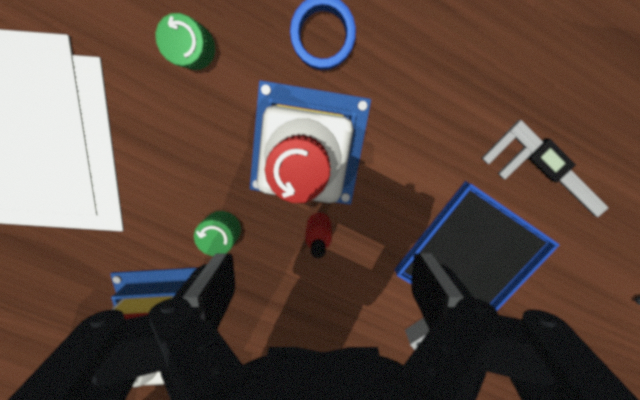

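The wrist view shows the red cap centred near (298,172), as predicted. The glue bottle is below it at (318,235). Next I'll refine by fitting the cap's cylinder outline in all three views.

```bash
python3 - <<'E'
from h import *
from scipy.optimize import least_squares
a=np.linspace(0,2*np.pi,72)
obs={}
for f,c in dict([('w1.png',(298,170)),('top0.png',(267,160)),('side0.png',(271,219))]).items():
    im=cv2.imread('pics/'+f);b,g,r=[im[...,i].astype(int) for i in range(3)]
    m=((r-np.maximum(b,g)>45)).astype('uint8')
    m=cv2.morphologyEx(m,cv2.MORPH_CLOSE,np.ones((9,9)))
    k,l,s,cc=cv2.connectedComponentsWithStats(m);i=l[c[1],c[0]];obs[f]=np.array([s[i,0],s[i,1],s[i,0]+s[i,2]-1,s[i,1]+s[i,3]-1.]);print(f,i,obs[f])
def box(f,p):
    P=np.array([proj(f,[p[0]+24*np.cos(t),p[1]+24*np.sin(t),z]) for z in(122,158) for t in a]);return np.r_[P.min(0),P.max(0)]
for f in obs:
    s=least_squares(lambda p:box(f,p)-obs[f],[591,148],diff_step=1e-3);print(f,s.x,s.fun.round(1))
s=ctrl.sense();print(s['eef_pos'])
E
```

```text
w1.png 1 [265. 136. 330. 203.]
top0.png 28 [250.  57. 639. 352.]
side0.png 2 [222.  62. 421. 268.]
w1.png [592.54727947 150.2351137 ] [-0.9 -1.5  0.9  1.6]
top0.png [ 509.75691806 -220.21680798] [ 183.5  133.9 -177.1 -135.9]
side0.png [496.92720513 -27.58886852] [ 89.6  95.7 -89.3 -85.9]
[573.56818452 118.69134505 230.35869626]
```

```bash
python3 -m handwheel '[[[-1,0.18,0.31,0,0],[-1,0.18,0.31,-0.1,0],[-1,0,0,-0.4,0],[-1,0,0,-0.4,0],[-1,0,0,-0.4,0],[-1,0,0,-0.4,0],[-1,0,0,-0.3,0],[-1,0,0,0,0],[-1,0,0,0,0]]]' 60
python3 - <<'E'
from h import *
d=cap('wrist','w2.png');s=ctrl.sense();print(s['eef_pos'],s['force'])
E
```

```text
time_s: 3.05
eef_pos: [591.5, 147.7, 131.9]
ee_rot: [0.0, 0.973, 0.231, 0.0]
force: [0.6, -0.3, -0.0]
grip_width: 1.0
grip_force: 0.0
[591.81749071 147.8282381  132.32249379] [0.60228464 0.40708978 0.15822075]
```

View pics/w2.png

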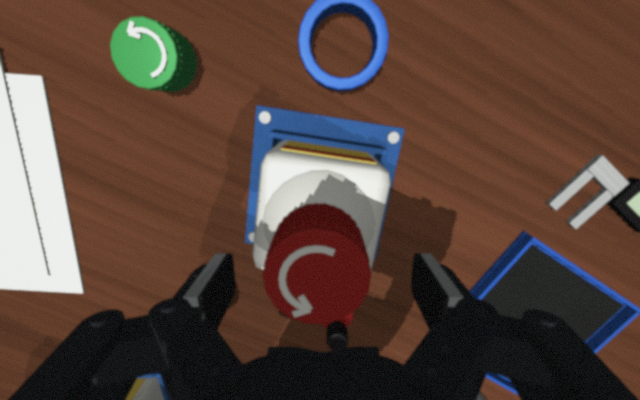

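The cap sits between the open fingers, top centre about (318,272), and the finger mid-line is at about u=322. One quick numeric refinement before gripping.

```bash
python3 - <<'E'
from h import *
from scipy.optimize import least_squares
a=np.linspace(0,2*np.pi,72);f='w2.png'
im=cv2.imread('pics/'+f);hsv=cv2.cvtColor(im,40)
m=(((hsv[...,0]<6)|(hsv[...,0]>174))&(hsv[...,1]>170)&(hsv[...,2]>50)).astype('uint8')
m=cv2.morphologyEx(m,cv2.MORPH_OPEN,np.ones((5,5)));k,l,s,cc=cv2.connectedComponentsWithStats(m);i=l[230,320]
print(s[i]);o=np.array([s[i,0],s[i,1],s[i,0]+s[i,2]-1])
def box(p):
    P=np.array([proj(f,[p[0]+24*np.cos(t),p[1]+24*np.sin(t),z]) for z in(122,158) for t in a]);return np.r_[P.min(0),P.max(0)][:3]
r=least_squares(lambda p:box(p)-o,[591,148],diff_step=1e-3);print(r.x,r.fun)
R=load(f)['R'];print(R[0]); e=ctrl.sense()['eef_pos'];print('tcp px',proj(f,[e[0],e[1],147]),proj(f,[r.x[0],r.x[1],147]))
E
```

```text
[ 264  206  106  120 8385]
[591.18313503 150.61479772] [-2.67413533  0.36296568  2.68044959]
[ 4.48829954e-01 -8.93617178e-01 -1.05188678e-04]
tcp px [322.87659546 272.71912876] [316.97538838 271.42953326]
```

```bash
python3 -m handwheel '[[[-1,0,0.05,-0.06,0],[1,0,0,0,0],[1,0,0,0,0],[1,0,0,0,0],[1,0,0,0,0],[1,0,0,0,0],[1,0,0,0,0],[1,0,0,0,0]]]' 60
```

```text
time_s: 3.9
eef_pos: [591.6, 150.8, 128.5]
ee_rot: [0.0, 0.973, 0.231, 0.0]
force: [-0.7, 0.0, 3.6]
grip_width: 0.543
grip_force: 60.7
```

```bash
python3 -m handwheel '[[[1,0,0,-0.02,0],[1,0,0,-0.02,0],[1,0,0,0,0],[1,0,0,0,0]]]'; python3 -c "
from h import *
s=ctrl.sense();print(s['eef_pos'],s['force'],s['wrist_torque'])"
```

```text
time_s: 4.3
eef_pos: [591.7, 150.8, 126.6]
ee_rot: [0.0, 0.973, 0.231, 0.0]
force: [-0.9, 0.3, 5.7]
grip_width: 0.543
grip_force: 60.7
[591.66006121 150.81340487 126.60334557] [-0.89169816  0.25645043  5.70403803] [-0.02010189  0.24195697  0.05108624]
```

```bash
python3 -m handwheel '[[[1,0,0,-0.01,0.8],[1,0,0,0,1],[1,0,0,0,0]]]'; python3 -m handwheel '[[[1,0,0,-0.01,1],[1,0,0,0,1],[1,0,0,0,0]]]'
```

```text
time_s: 4.6
eef_pos: [592.0, 150.7, 126.3]
ee_rot: [0.0, 0.936, 0.353, 0.001]
force: [-0.4, -1.0, 7.2]
grip_width: 0.542
grip_force: 60.7
time_s: 4.9
eef_pos: [592.3, 150.5, 126.2]
ee_rot: [0.001, 0.877, 0.48, 0.001]
force: [0.2, -1.3, 7.8]
grip_width: 0.538
grip_force: 61.0
```

```bash
python3 -m handwheel '[[[1,0,0,-0.01,1],[1,0,0,0,1],[1,0,0,0,0]]]'; python3 -c "
from h import *
s=ctrl.sense();print(s['eef_pos'],s['force'],s['wrist_torque'],s['joints'][5])"
```

```text
time_s: 5.2
eef_pos: [592.5, 150.3, 125.6]
ee_rot: [0.001, 0.802, 0.597, 0.001]
force: [1.8, -1.5, 6.4]
grip_width: 0.542
grip_force: 60.8
[592.53821619 150.3344665  125.59140025] [ 1.77433733 -1.46942018  6.37996525] [-0.39212431 -0.35694356 -0.05760791] 0.3481548611777744
```

It has dropped in: the force fell while the tool kept sinking. Pushing on to the bottom.

```bash
python3 -m handwheel '[[[1,0,0,-0.02,0],[1,0,0,-0.02,0],[1,0,0,0,0]]]';  python3 -m handwheel '[[[1,0,0,-0.02,0],[1,0,0,0,0]]]'
```

```text
time_s: 5.5
eef_pos: [592.5, 150.3, 123.5]
ee_rot: [0.001, 0.803, 0.596, 0.001]
force: [2.8, -3.1, 7.0]
grip_width: 0.541
grip_force: 60.9
time_s: 5.7
eef_pos: [592.6, 150.3, 122.7]
ee_rot: [0.001, 0.803, 0.596, 0.001]
force: [0.9, -1.5, 7.5]
grip_width: 0.543
grip_force: 60.9
```

```bash
python3 -m handwheel '[[[1,0,0,-0.015,0],[1,0,0,0,0]]]';  python3 -m handwheel '[[[1,0,0,-0.01,0],[1,0,0,0,0]]]'
```

```text
time_s: 5.9
eef_pos: [592.6, 150.3, 122.4]
ee_rot: [0.001, 0.803, 0.596, 0.001]
force: [0.7, -3.3, 10.2]
grip_width: 0.544
grip_force: 61.4
time_s: 6.1
eef_pos: [592.7, 150.3, 122.4]
ee_rot: [0.001, 0.803, 0.596, 0.001]
force: [-1.5, -2.8, 13.8]
grip_width: 0.537
grip_force: 61.5
```

```bash
python3 -m handwheel '[[[1,0,0,0,0.5],[1,0,0,0,1],[1,0,0,0,0]]]';  python3 -m handwheel '[[[1,0,0,0,1],[1,0,0,0,1],[1,0,0,0,0]]]'; python3 -c "
from h import *
s=ctrl.sense();print(s['eef_pos'],s['force'],s['wrist_torque'],s['joints'][5])"
```

```text
time_s: 6.4
eef_pos: [593.0, 150.3, 122.4]
ee_rot: [0.002, 0.735, 0.678, 0.002]
force: [0.9, -1.8, 13.0]
grip_width: 0.542
grip_force: 61.4
time_s: 6.7
eef_pos: [593.2, 150.4, 122.4]
ee_rot: [0.002, 0.634, 0.774, 0.002]
force: [1.4, -1.9, 11.1]
grip_width: 0.546
grip_force: 61.3
[593.2330803  150.40900705 122.38086423] [ 1.39215712 -1.88700316 11.10576831] [-0.2812616  -0.30832257 -0.09954382] -0.14030331608734387
```

```bash
python3 -m handwheel '[[[1,0,0,0,1],[1,0,0,0,1],[1,0,0,0,0]]]';  python3 -m handwheel '[[[1,0,0,0,1],[1,0,0,0,1],[1,0,0,0,0]]]'; python3 -c "
from h import *
s=ctrl.sense();print(s['eef_pos'],s['force'],s['wrist_torque'],s['joints'][5])"
```

```text
time_s: 7.0
eef_pos: [593.5, 150.6, 122.4]
ee_rot: [0.003, 0.52, 0.854, 0.002]
force: [4.5, -0.3, 10.0]
grip_width: 0.54
grip_force: 61.2
time_s: 7.3
eef_pos: [593.6, 150.7, 122.4]
ee_rot: [0.003, 0.396, 0.918, 0.002]
force: [4.6, -0.2, 9.6]
grip_width: 0.539
grip_force: 61.2
[593.64480683 150.7457853  122.38794992] [ 4.63037824 -0.15814168  9.57609077] [-0.04234049 -0.80407638 -0.10083835] -0.6988397315779886
```

```bash
for i in 1; do :; done; python3 -m handwheel '[[[1,0.01,0,-0.005,1],[1,0,0,0,0],[1,0,0,0,0]]]'; python3 -c "
from h import *
s=ctrl.sense();print(s['wrist_torque'],s['joints'][5])"; python3 -m handwheel '[[[1,0,0,0,1],[1,0,0,0,0],[1,0,0,0,0]]]'; python3 -c "
from h import *
s=ctrl.sense();print(s['wrist_torque'],s['joints'][5])"
```

```text
time_s: 7.6
eef_pos: [593.8, 150.9, 122.4]
ee_rot: [0.003, 0.333, 0.943, 0.001]
force: [3.0, 0.6, 12.4]
grip_width: 0.545
grip_force: 61.4
[ 0.08649209 -0.38262324 -0.19130785] -0.8346162693758904
time_s: 7.9
eef_pos: [593.8, 151.1, 122.4]
ee_rot: [0.003, 0.267, 0.964, 0.001]
force: [2.2, 1.2, 12.7]
grip_width: 0.541
grip_force: 61.1
[ 0.27123833 -0.40197192 -0.75150099] -0.9733243761622912
```

```bash
python3 -m handwheel '[[[1,0,0,0,0.5],[1,0,0,0,0],[1,0,0,0,0]]]'; python3 -c "
from h import *
s=ctrl.sense();print(s['wrist_torque'],s['joints'][5])"
```

```text
time_s: 8.2
eef_pos: [593.9, 151.1, 122.3]
ee_rot: [0.003, 0.233, 0.972, 0.002]
force: [3.6, 1.9, 12.9]
grip_width: 0.541
grip_force: 61.0
[ 0.31319944 -0.44490858 -1.14903424] -1.0424403874136832
```

The torque rises steeply, so this is the hard stop. Easing the twist and lifting.

```bash
python3 -m handwheel '[[[1,0,0,0.02,-0.4],[1,0,0,0.03,-0.1],[1,0,0,0.04,0],[1,0,0,0.04,0],[1,0,0,0.04,0],[1,0,0,0,0]]]';python3 -m handwheel '[[[1,0,0,0.04,0],[1,0,0,0.02,0],[1,0,0,0,0]]]'
```

```text
time_s: 8.8
eef_pos: [593.4, 150.8, 129.2]
ee_rot: [0.002, 0.266, 0.964, 0.001]
force: [3.0, 0.1, 7.4]
grip_width: 0.538
grip_force: 66.4
time_s: 9.1
eef_pos: [592.4, 150.8, 132.1]
ee_rot: [0.001, 0.266, 0.964, 0.0]
force: [3.6, -0.1, 4.8]
grip_width: 0.542
grip_force: 66.0
```

```bash
python3 -m handwheel '[[[1,0,0,0.06,0],[1,0,0,0.06,0],[1,0,0,0,0]]]';python3 -m handwheel '[[[1,0,0,0.1,0],[1,0,0,0.1,0],[1,0,0,0.1,0],[1,0,0,0.1,0],[1,0,0,0,0]]]'; python3 -c "
from h import *
cap('side','s2.png');d=cap('wrist','w3.png')
a=cv2.resize(cv2.imread('pics/s2.png')[150:310,180:380],None,fx=2,fy=2,interpolation=2);b=cv2.resize(cv2.imread('pics/w3.png'),(400,250))
o=np.zeros((580,400,3),'uint8');o[:320]=a;o[320:570]=b;cv2.imwrite('pics/c2.png',o)"
```

```text
time_s: 9.4
eef_pos: [591.9, 150.8, 137.6]
ee_rot: [-0.0, 0.266, 0.964, -0.0]
force: [4.2, -0.2, 1.0]
grip_width: 0.544
grip_force: 65.5
time_s: 9.9
eef_pos: [592.2, 150.8, 158.6]
ee_rot: [0.0, 0.266, 0.964, 0.0]
force: [0.1, 0.2, -0.4]
grip_width: 0.538
grip_force: 65.3
```

View pics/c2.png

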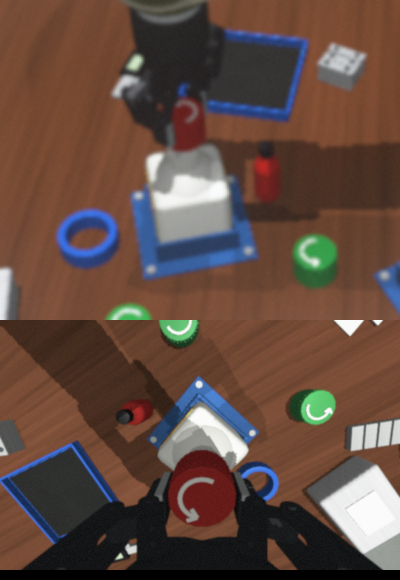

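The side crop shows the red cap held between the fingers above the bare neck. The wrist crop shows the cap centred in the grip. Carrying it to the tray.

```bash
python3 -m handwheel '[[[1,0,0,0.2,0],[1,-0.04,-0.3,0,0],[1,-0.08,-0.6,0,0],[1,-0.1,-0.7,0,0],[1,-0.1,-0.8,0,0],[1,-0.1,-0.8,0,0],[1,-0.1,-0.8,0,0],[1,-0.08,-0.7,-0.2,0],[1,-0.04,-0.6,-0.3,0],[1,0,0,-0.3,0]]]'; python3 -m handwheel '[[[1,0,0,-0.4,0],[1,0,0,-0.4,0],[1,0,0,-0.4,0],[1,0,0,-0.4,0],[1,0,0,-0.2,0],[1,0,0,0,0]]]'; python3 -c "
from h import *
cap('side','s3.png');d=cap('wrist','w4.png')
b=cv2.resize(cv2.imread('pics/s3.png')[120:260,200:400],None,fx=2,fy=2,interpolation=2);c=cv2.resize(cv2.imread('pics/w4.png'),(400,250))
o=np.zeros((550,400,3),'uint8');o[:280]=b;o[280:530]=c;cv2.imwrite('pics/c3.png',o)"
```

```text
time_s: 11.0
eef_pos: [559.3, -118.6, 127.6]
ee_rot: [0.001, 0.268, 0.963, -0.001]
force: [0.6, 0.7, -0.6]
grip_width: 0.541
grip_force: 65.3
time_s: 11.6
eef_pos: [559.2, -114.5, 36.9]
ee_rot: [-0.001, 0.266, 0.964, 0.0]
force: [-1.1, 1.5, -0.5]
grip_width: 0.538
grip_force: 65.3
```

View pics/c3.png

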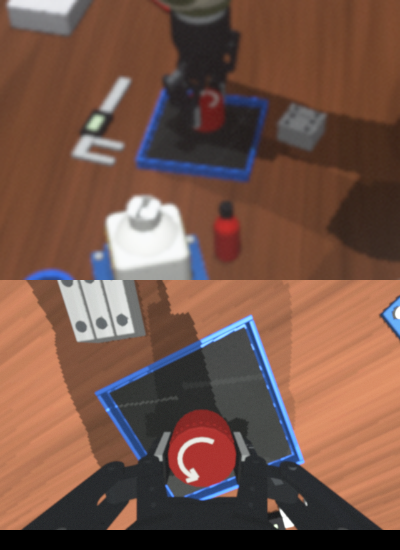

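The cap is over the middle of the tray. The bare neck and its neighbours are untouched. Descending gently until contact.

```bash
python3 -m handwheel '[[[1,0,0,-0.2,0],[1,0,0,-0.15,0],[1,0,0,-0.06,0],[1,0,0,0,0]]]'; python3 -m handwheel '[[[1,0,0,-0.02,0],[1,0,0,-0.02,0],[1,0,0,0,0]]]'; python3 -m handwheel '[[[1,0,0,-0.015,0],[1,0,0,-0.015,0],[1,0,0,0,0]]]'
```

```text
time_s: 12.1
eef_pos: [559.8, -114.1, 16.7]
ee_rot: [-0.0, 0.266, 0.964, 0.0]
force: [0.6, -0.0, -0.7]
grip_width: 0.541
grip_force: 65.3
time_s: 12.4
eef_pos: [560.1, -114.2, 15.3]
ee_rot: [0.0, 0.266, 0.964, -0.0]
force: [-0.7, 0.8, -1.1]
grip_width: 0.541
grip_force: 65.3
time_s: 12.7
eef_pos: [560.0, -114.2, 13.7]
ee_rot: [-0.0, 0.266, 0.964, 0.0]
force: [-0.0, -0.0, -0.5]
grip_width: 0.537
grip_force: 65.3
```

```bash
python3 -m handwheel '[[[1,0,0,-0.015,0],[1,0,0,-0.015,0],[1,0,0,0,0]]]'; python3 -m handwheel '[[[1,0,0,-0.01,0],[1,0,0,-0.01,0],[1,0,0,0,0]]]'
```

```text
time_s: 13.0
eef_pos: [560.0, -114.2, 12.2]
ee_rot: [-0.0, 0.266, 0.964, -0.0]
force: [-0.4, 0.7, -0.7]
grip_width: 0.544
grip_force: 65.3
time_s: 13.3
eef_pos: [560.0, -114.2, 11.2]
ee_rot: [-0.0, 0.266, 0.964, -0.0]
force: [-0.2, -1.1, -0.6]
grip_width: 0.539
grip_force: 65.3
```

```bash
python3 -m handwheel '[[[1,0,0,-0.01,0],[1,0,0,0,0]]]'; python3 -m handwheel '[[[1,0,0,-0.01,0],[1,0,0,0,0]]]'
```

```text
time_s: 13.5
eef_pos: [560.0, -114.2, 10.9]
ee_rot: [0.0, 0.266, 0.964, -0.0]
force: [-0.2, -0.4, 0.7]
grip_width: 0.535
grip_force: 65.8
time_s: 13.7
eef_pos: [560.1, -114.2, 10.9]
ee_rot: [0.0, 0.266, 0.964, -0.0]
force: [-1.9, 1.1, 6.2]
grip_width: 0.541
grip_force: 66.3
```

Contact at about 10.9, as expected. Backing off the push slightly, opening slowly, then retreating.

```bash
python3 -m handwheel '[[[1,0,0,0.01,0],[0,0,0,0,0],[-0.2,0,0,0,0],[-0.4,0,0,0,0],[-0.7,0,0,0,0],[-1,0,0,0,0],[-1,0,0,0,0],[-1,0,0,0,0]]]' 20; python3 -m handwheel '[[[-1,0,0,0.1,0],[-1,0,0,0.2,0],[-1,0,0,0.4,0],[-1,0,0,0.6,0],[-1,0,0,0.6,0],[-1,0,0,0.6,0],[-1,0,0,0.6,0],[-1,-0.6,0,0.2,0],[-1,-0.6,0,0,0],[-1,0,0,0,0]]]'; python3 -c "
from h import *
cap('side','s4.png');d=cap('wrist','w5.png');cap('top','t5.png')
b=cv2.imread('pics/s4.png')[80:330,150:450];c=cv2.resize(cv2.imread('pics/w5.png'),(480,300));t=cv2.imread('pics/t5.png')[80:330,180:480]
o=np.zeros((560,620,3),'uint8');o[:250,:300]=b;o[:250,310:610]=t;o[255:555,:480]=c;cv2.imwrite('pics/c5.png',o)"
```

```text
time_s: 14.5
eef_pos: [560.0, -114.2, 10.8]
ee_rot: [0.0, 0.266, 0.964, -0.0]
force: [-0.6, -0.4, 0.1]
grip_width: 1.002
grip_force: 0.0
time_s: 15.5
eef_pos: [497.8, -113.9, 177.0]
ee_rot: [0.0, 0.266, 0.964, -0.0]
force: [0.7, 0.2, -0.1]
grip_width: 0.997
grip_force: 0.0
```

View pics/c5.png

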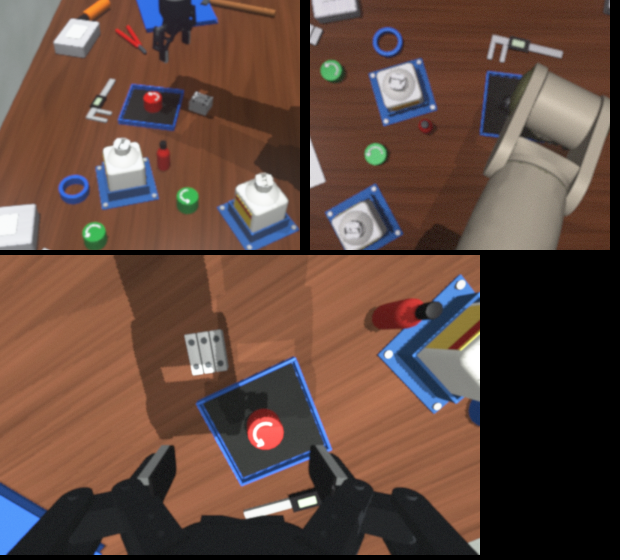

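The cap stands upright in the middle of the tray with its arrow up. The bottle is open, the bystanders are in place and the gripper is clear. Handing in.

```bash
python3 -c "
from rig import ctrl
print(ctrl.finish_job())"
```

```text
the job is handed in; nothing more can be done
None
```

The bottle is open and the red cap stands upright in the middle of the blue tray. The push readings I took peaked at 13.8 N, the other things look unmoved in the last pictures, and I handed the job in at about 16 s; no verdict came back.

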